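# Load the vegetable dicer and lock it shut with its pin

## Task

Load the vegetable dicer for use: set the steel blade insert, grip rib up, flat into its matching pocket, then swing the green lid fully shut over it, and then push the red-knobbed locking pin straight down through the lid's ear into the base until its collar sits on the lid. Finish while still holding the pin by its knob and pressing it down firmly (about 10 N), so that the two halves stay pressed shut: do not let go at the end. Leave the mug, the spice jar and the flat tin where they stand.

Things in the scene. Friction and masses are not known exactly. Their poses are not given: they have to be found in the camera images.
- dicer: White dicer base, fixed to the counter: block 114 x 114 mm, 34 mm high; origin at the centre of its underside on the counter, x axis from the front boss toward the hinge (away from the robot, turned by up to 0.3 rad), z up. Front boss 46 x 36 x 34 mm, centred 78 mm along -x, with a vertical round lock hole 12.5 mm wide right through. Hinge line along y, 58 mm along +x from the origin, 34 mm above the counter.
- pocket (a point): Centre of the floor of the rectangular pocket in the top of the base, which is 68 mm along the dicer's x, 44 mm along its y, and 12 mm deep (floor 22 mm, rim 34 mm above the counter), edges chamfered.
- base_hole (a point): Centre of the mouth of the lock hole in the base's front boss, 34 mm above the counter.
- lid: Green lid, 0.25 kg, hollow shell 110 x 110 mm, 26 mm high outside, walls 5 mm, 21 mm of room inside; origin on the hinge line. When shut its axes are parallel to the dicer's, the shell spans x = -113 to -3 mm, z = 0 to 26 mm (outer face at z = 26 mm), and an ear 46 x 36 mm, 10 mm thick (z = 0 to 10 mm) reaches from x = -113 to -159 mm, with a round hole 13 mm wide at x = -136 mm. Open, it stands up to 195 mm above the counter. Nothing latches it.
- lid_hinge (a joint): Lid angle, rad: 0 = fully shut (stop), grows as it opens upward and back; it starts at 1.7 to 1.9, leaning backward past upright. A stiff hinge (friction 0.22 N m): the lid stays wherever it is left and must be pushed all the way down, about 2 to 4 N near its edge.
- lid_hole (a point): Centre of the mouth of the lid ear's hole, on the ear's outer face (44 mm above the counter when shut, exactly over point base_hole).
- insert: Blade insert, about 0.12 kg: steel grid frame 64 (its x) x 40 (its y) x 8 mm with a black grip rib on top, 40 mm long along x, 12 mm wide, rising from 8 to 24 mm above the underside; origin at the centre of its underside, z up. It fits the pocket either way round (yaw or yaw + pi); seated, its frame lies 4 mm below the rim.
- pin: Locking pin, about 0.06 kg: origin at the centre of the underside of its collar, z up along the pin. Below it a steel shaft 10 mm thick and 32 mm long with a tapered tip (last 5 mm, down to 5 mm); above it the collar, 24 mm wide and 4 mm high, then a red round knob 16 mm in diameter and 24 mm high (from 4 to 28 mm above the origin). Fully home its origin is 44 mm above the counter.
- pin_rest: Light wood block 56 x 56 x 34 mm, fixed, in whose central hole (12.5 mm) the pin stands upright at the start, its collar on the block's top; origin at the centre of the underside.
- mug: Green and white mug, about 86 mm wide and 99 mm high, a bystander; origin under it.
- spice_jar: Spice jar with green cap, 46 mm wide, 106 mm high, a bystander; origin under it.
- fish_tin: Flat tin, 86 mm wide, 40 mm high, a bystander; origin under it.
Not all that is in view belongs to the job. What is shaped like the dicer but purple is not meant.

How it is judged (in metres and radians):
On the way, in this order (a step that is already met when the one before it is completed fails the run):
1. the blade insert lies flat in its pocket while the lid is open (horizontal distance between insert and pocket below 0.005 m and z of insert in the frame of pocket below 0.003 m and angle between the x axis of insert and the x axis of dicer, either way round below 0.12 rad and angle between insert's own z axis and vertical below 0.08 rad and value of joint lid_hinge above 1 rad), for 0.2 s.
2. the lid is shut over the seated insert, before the pin goes in (horizontal distance between insert and pocket below 0.005 m and z of insert in the frame of pocket below 0.003 m and angle between the x axis of insert and the x axis of dicer, either way round below 0.12 rad and angle between insert's own z axis and vertical below 0.08 rad and value of joint lid_hinge below 0.06 rad and horizontal distance between pin and base_hole above 0.03 m), for 0.2 s.
At the end, for the whole second after the job is handed in: Insert seated: within 5 mm of the pocket's centre, 3 mm of its floor, 0.12 rad square. Lid shut to 0.03 rad. Pin in the lock hole within 5 mm, upright to 0.12 rad, collar within 3 mm of the ear, still held by the fingers (over 2 N), pressing on the lid with over 3 N, at rest (horizontal distance between insert and pocket below 0.005 m and z of insert in the frame of pocket below 0.003 m and angle between the x axis of insert and the x axis of dicer, either way round below 0.12 rad and angle between insert's own z axis and vertical below 0.08 rad and value of joint lid_hinge below 0.03 rad and horizontal distance between pin and base_hole below 0.005 m and z of pin in the frame of base_hole below 0.013 m and angle between pin's own z axis and vertical below 0.12 rad and contact force between the fingers and pin above 2 N and contact force between pin and lid above 3 N and linear speed of pin below 0.01 m/s); the arm keeps its last pose, push and grip.
It fails at once if the green and white mug is shoved away (over 40 mm) or tipped (distance of mug from where it was at the start of the episode above 0.04 m or angle between mug's own z axis and vertical above 0.4 rad).
It fails at once if the spice jar with green cap is shoved away (over 40 mm) or tipped (distance of spice_jar from where it was at the start of the episode above 0.04 m or angle between spice_jar's own z axis and vertical above 0.4 rad).
It fails at once if the flat tin is shoved away (over 40 mm) or tipped (distance of fish_tin from where it was at the start of the episode above 0.04 m or angle between fish_tin's own z axis and vertical above 0.4 rad).
It also fails if it takes over 69 s, if anything falls off the work surface, if the arm or the gripper's body presses on something with over 40 N, if the wrist force passes 120 N, or if a joint passes its speed limit or range.

## Robot

A 6-joint arm with a two-finger parallel gripper is mounted at the origin on a cart in front of the work surface, level with it; the furniture and walls round the work are solid. World frame = base frame: x ahead of the robot, y to its left, z up, the work surface at z = 0. Lengths are in mm, angles in rad, forces in N, time in s.
With the tool pointing down it reaches from about 400 to 925 mm from the base axis. Payload 12.5 kg.
Tool frame: the origin (TCP) lies between the finger pads; the fingertips stand 25 mm ahead of it and the grasp point (between the pads) lies 6 mm ahead of it; z points along the fingers, y is the line along which they close (so a half turn about z gives the same grasp; the last joint's range is limited). The gripper opens to 95 mm and grips with 3 to 60 N. Pads are 20 mm wide; open, the fingers measure 119 mm over their backs; the gripper's body (75 mm by 180 mm) begins 59 mm behind the grasp point.
Start: joints at [-1.234, 0.491, 1.559, -0, 1.092, -0.106], TCP at [267.819, -564.73, 212.261] pointing down, gripper open.
Joint ranges: [-3.1, 3.1], [-0.84, 2.19], [0.05, 2.79], [-1.13, 4.28], [0.06, 2.93], [-2.69, 2.69]. Speed limits (rad/s): [2.22, 2.22, 2.79, 3.14, 3.14, 3.14].

## Interface

Orientations are given as [roll, pitch, yaw] about the fixed x, y, z axes, in that order (R = Rz(yaw) Ry(pitch) Rx(roll)).
In Python, from cell import state, read_camera, job_done, cut_out gives the robot as it stands. The module is installed in compiled form; this text tells all that it offers.
- The arm moves only by the tool jog_arm, never from a script. Its argument "motion" is a list of rows, each a list of 2 entries, a list of its own where there are three numbers: the shift along the tool's x, y, z in mm, then the turn about the tool's z in rad. A call has 1 to 5 rows; each row is the pose to reach, as a shift and turn from the pose commanded when the call began, along the tool's axes at that moment; what a row does not reach only later rows make up. A row lasts 1/10 s, in which the tool goes at most 50 mm and 8.59 degrees, less where a joint would pass 70% of its speed; a pose out of reach is approached as far as the arm can. A call with a gripper value outside its range is refused whole. "grip" is the closure, from 0 (fully open) to 1 (shut), set as the call begins (left out, the last holds). The fingers move at their own pace and stop on an object; the grip force is fixed at half the most. Time passes only in rows, so rows that repeat a pose let the fingers close. It gives the time, the measured TCP pose, the force, the opening and the grip force at its end, in the units of the state.
- state(): the state, without advancing time (a new reading comes with each control period).
- read_camera(name): name is "scene" or "side" or "wrist"; returns a dict with "img" (384x512x3 uint8, blue, green, red), "vertical_fov" (degrees; the focal length in pixels is half the picture's height over the tangent of half this angle, whatever the lens; pixels are square), "cx", "cy" (the principal point, pixels), "k1" (the pictures are not rectified: a ray, as slopes to the right and down, at radius r is drawn at 1 + k1 r^2 times it, then the intrinsics apply), "extrinsics" (4x4, takes a point from camera to world coordinates). Camera axes: x right, y up, looking along -z (the intrinsics and any distortion apply to the point x, -y, -z); pixel columns grow to the right and rows downward; lengths in mm; the calibration is good to about 2 mm. A picture is of the moment at which its call begins. There is no depth.
- job_done(): hands the job in; it is judged then, once.
Trained networks look in a picture, given as the dict that the camera call returned (one of the last four; its "shot" number tells which), for a name from the list of things; names that differ only in an ending like _2 or _b are one class to them, and where a whole thing is asked for, a point or a joint stands for the part that bears it (a point fixed in the world has none). Each returns a list of dicts, best first, with "p" (0 to 1); they miss things now and then, are a little off and sometimes report something else, mostly with a low value. They report only what shows in the picture. A call takes as long as a camera call. They do not tell look-alikes from the thing itself.
- cut_out(name, picture): "region" (384x512 bool, what is visible of it) and "box" ([left, top, right, bottom] in pixels, round what is visible of it).
The state is a dict: "t": time; "joints": joint angles; "qvel": joint speeds; "tau": joint torques, N m; "eef_pos": TCP position; "tcp_rot": TCP orientation; "ft_force": force on the tool from outside, world axes, zero at the start; "moment": the same for the moment, N m; "opening": opening from 0.0 (shut) to 1.0 (fully open); "grip_force": force on a finger pad.
Only numpy, scipy, OpenCV 4.12 (cv2) and the standard library are available. Lean on these libraries where they do the work, as an engineer would, in place of code of your own. Each camera call takes 0.05 s, during which the arm holds its last target. There are 200 camera calls.

## Working session

There is one attempt and no reset: what is moved stays moved. The work goes in short steps, Python scripts to look and compute and a tool call to move; the robot and the scene stay as the last step left them, time stands still between calls to the robot, and variables do not carry over. Pictures are saved under pics/ and viewed, at most 10 in all, crops included, and the job is handed in when it is done.

Besides the shell and the picture viewer there is one more tool, called by a JSON object that holds its "fn" and its "kwargs". jog_arm: Moves the arm, as the interface text tells. Its arguments: {"type":"object","properties":{"motion":{"type":"array"},"grip":{"type":"number"}},"required":["motion"]}

```bash
mkdir -p pics
cat > h.py <<'E'
import numpy as np, cv2
from cell import state, read_camera, job_done, cut_out
def K(p):
    h=p["img"].shape[0]; f=h/2/np.tan(np.radians(p["vertical_fov"])/2)
    return np.array([[f,0,p["cx"]],[0,f,p["cy"]],[0,0,1.]]), np.array([p["k1"],0,0,0,0.])
def ray(p,uv):
    k,d=K(p); s=cv2.undistortPoints(np.array(uv,float).reshape(-1,1,2),k,d).reshape(-1,2)
    E=np.array(p["extrinsics"]); v=np.c_[s[:,0],-s[:,1],-np.ones(len(s))]@E[:3,:3].T
    return E[:3,3],v
def at_z(p,uv,z):
    o,v=ray(p,uv); z=np.broadcast_to(z,len(v)); return o+v*((z-o[2])/v[:,2])[:,None]
def proj(p,X):
    k,d=K(p); E=np.array(p["extrinsics"]); c=(np.array(X,float).reshape(-1,3)-E[:3,3])@E[:3,:3]
    c=c*[1,-1,-1]; return cv2.projectPoints(c.reshape(-1,1,3),np.zeros(3),np.zeros(3),k,d)[0].reshape(-1,2)
E
python3 - <<'E'
from h import *
ims=[]
for n in ("scene","side"):
    p=read_camera(n); ims.append(p["img"]); print(n,p["vertical_fov"],p["k1"],np.round(p["extrinsics"],2).tolist())
    for t in ("dicer","lid","insert","pin","pin_rest","mug","spice_jar","fish_tin"):
        for r in cut_out(t,p)[:3]: print(t,round(r["p"],2),r["box"])
cv2.imwrite("pics/a.png",cv2.resize(ims[0],(784,588))); cv2.imwrite("pics/b.png",cv2.resize(ims[1],(784,588)))
E
```

```text
scene 49.378282900260544 -0.15011678517839364 [[-0.48, 0.38, -0.79, -662.13], [-0.88, -0.21, 0.43, 651.23], [-0.0, 0.9, 0.43, 726.64], [0.0, 0.0, 0.0, 1.0]]
dicer 0.81 [229.3, 153.3, 269.9, 224.3]
dicer 0.57 [337.1, 158.5, 360.8, 185.1]
lid 0.87 [335.9, 159.6, 360.2, 175.7]
lid 0.63 [231.9, 154.9, 263.0, 197.9]
insert 0.73 [174.9, 223.8, 193.6, 233.6]
mug 0.83 [129.7, 191.2, 163.4, 226.1]
spice_jar 0.82 [166.1, 182.7, 182.5, 210.1]
spice_jar 0.47 [229.1, 154.3, 267.2, 223.4]
side 55.58676235144012 0.03894885869997647 [[-1.0, -0.02, -0.01, 562.82], [-0.0, -0.58, 0.81, 847.01], [-0.02, 0.81, 0.58, 696.44], [0.0, 0.0, 0.0, 1.0]]
dicer 0.93 [225.1, 122.2, 266.0, 150.3]
dicer 0.92 [215.7, 161.9, 300.3, 234.7]
dicer 0.21 [284.3, 155.9, 291.1, 167.2]
lid 0.82 [230.2, 126.1, 266.8, 143.4]
lid 0.57 [218.6, 160.3, 246.3, 222.4]
insert 0.74 [255.7, 285.2, 284.3, 305.7]
pin 0.59 [283.2, 157.4, 290.4, 166.0]
pin 0.28 [216.3, 162.6, 248.7, 223.7]
pin_rest 0.56 [278.9, 160.9, 296.4, 178.7]
mug 0.8 [189.8, 283.7, 231.3, 352.4]
spice_jar 0.64 [192.6, 247.3, 214.8, 292.0]
spice_jar 0.6 [188.9, 286.2, 230.9, 349.2]
fish_tin 0.6 [210.2, 156.8, 233.7, 176.0]
fish_tin 0.31 [217.2, 163.0, 300.3, 234.6]
```

View pics/a.png

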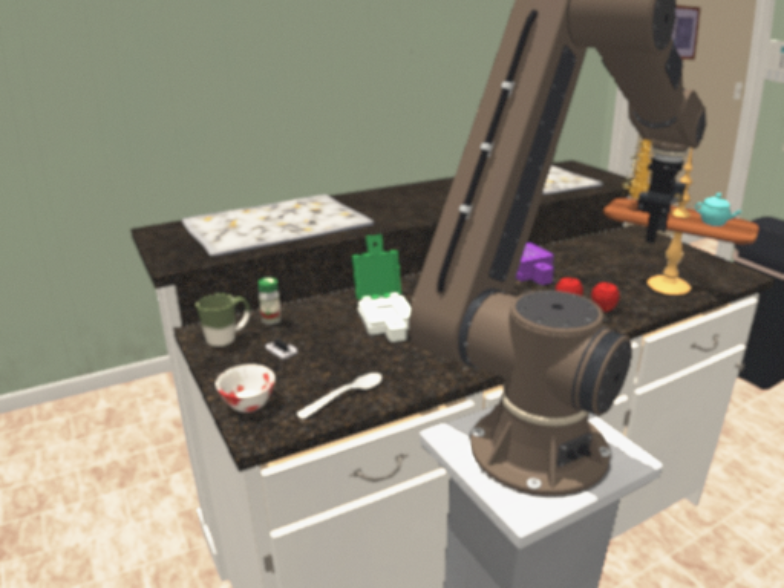

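View pics/b.png

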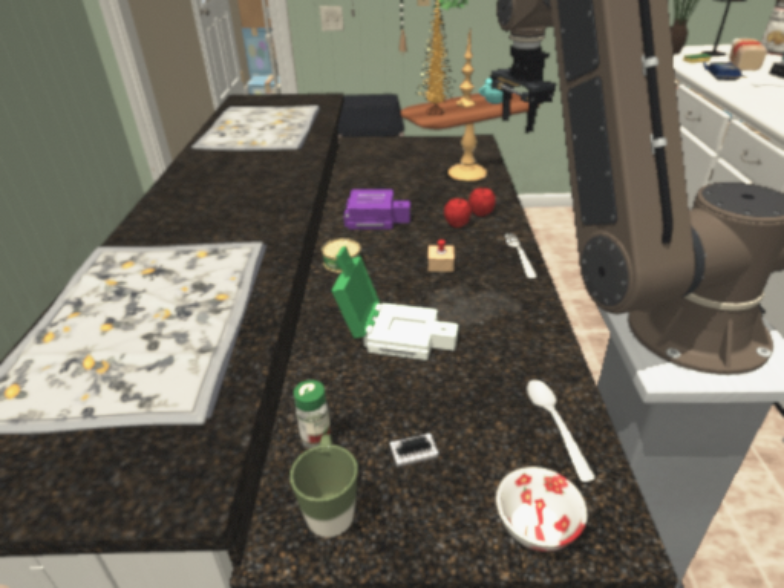

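The scene view shows the white dicer with its green lid open at about (385,300). The insert is at (281,350), mug at (218,320), jar at (269,300).

The side view shows, in its pixels:
- White dicer at (405,330), and the purple look-alike at (372,210). The white one with the green lid is meant.
- Insert at (414,447), and the pin in its wood block at (441,248).
- Tin at (341,253), jar at (312,412), mug at (325,490).

Run:
```python
from h import *
p=read_camera("side"); s=512/784
def q(n,u,z): print(n,np.round(at_z(p,[[u[0]*s,u[1]*s]],z)[0],0))
q("insert box centre",(414,449),5); 
for r in cut_out("insert",p)[:1]:
    m=r["region"].astype(np.uint8); rc=cv2.minAreaRect(np.argwhere(m)[:,::-1].astype(np.float32)); print(rc)
    ys,xs=np.nonzero(m); P=at_z(p,np.c_[xs,ys],8); rc=cv2.minAreaRect(P[:,:2].astype(np.float32)); print("world rect",rc)
q("knob",(441,243),48); q("rest top",(441,251),34)
q("boss front end mid",(457,331),34); q("pocket mid floor",(407,329),26)
for c in ((386,315),(427,319),(429,342),(381,338)): q("pocket rim",c,34)
for c in ((437,309),(434,349),(368,349)): q("block corner",c,34)
q("mug",(330,515),0);q("jar",(316,440),0);q("tin",(341,248),40);q("ledge foot",(300,270),0)
q("lid top",(342,258),195); q("bowl",(542,520),30)
p=read_camera("wrist"); cv2.imwrite("pics/w0.png",p["img"]); print(p["vertical_fov"],p["k1"],np.round(p["extrinsics"],2).tolist()); print(state())
```

```text
insert box centre [550. 283.   5.]
((269.3823547363281, 293.0294494628906), (15.279744148254395, 25.951311111450195), 75.96376037597656)
world rect ((551.5150756835938, 284.51251220703125), (61.83451461791992, 43.70856857299805), 15.993759155273438)
knob [ 474. -269.   48.]
rest top [ 474. -257.   34.]
boss front end mid [463.  34.  34.]
pocket mid floor [556.  16.  26.]
pocket rim [597. -18.  34.]
pocket rim [517.  -4.  34.]
pocket rim [517.  65.  34.]
pocket rim [605.  51.  34.]
block corner [496. -35.  34.]
block corner [509.  84.  34.]
block corner [628.  82.  34.]
mug [669. 390.   0.]
jar [704. 259.   0.]
tin [ 705. -268.   40.]
ledge foot [ 800. -239.    0.]
lid top [667.  29. 195.]
bowl [387. 420.  30.]
68.65856117789696 0.005451687471506528 [[0.43, 0.86, 0.27, 342.86], [-0.9, 0.41, 0.13, -529.16], [-0.0, -0.29, 0.96, 384.82], [0.0, 0.0, 0.0, 1.0]]
{'t': 1.05, 'joints': array([-1.23359107e+00,  4.90937025e-01,  1.55887851e+00, -2.26323831e-05,
        1.09170229e+00, -1.05594423e-01]), 'qvel': array([-1.19505359e-03, -5.70239746e-04,  1.08481298e-03,  1.96491308e-04,
        4.24114636e-05,  2.48938191e-04]), 'tau': array([ 1.06361735e-03, -6.12470269e+01, -2.58433431e+01,  6.93076104e-02,
        4.46075492e-02,  2.36491445e-06]), 'eef_pos': array([ 267.82215903, -564.739739  ,  212.24534188]), 'tcp_rot': array([3.14152036e+00, 2.78600098e-05, 4.42810107e-01]), 'ft_force': array([-0.16104518, -0.12860888, -0.81044056]), 'moment': array([0.0121161 , 0.01374156, 0.03377752]), 'grip_force': 0.0, 'opening': 1.0004758481493208}
```

```bash
cat >> h.py <<'E'
def mv(*pts):
    s=state(); P=np.array(s["eef_pos"]); y=s["tcp_rot"][2]; c,q=np.cos(y),np.sin(y)
    for X in pts:
        d=np.array(X[:3])-P; t=(X[3]-y+np.pi)%(2*np.pi)-np.pi if len(X)>3 else 0
        print("mv",np.round([c*d[0]+q*d[1],q*d[0]-c*d[1],-d[2]],1),"turn",round(-t,3))
E
python3 - <<'E'
from h import *
A=np.array([268,-565,212]);B=np.array([551,284,200])
mv((340,-340,250,1.19),)
mv((551,284,200,3.42))
E
```

```text
mv [ 161.5 -172.1  -37.8] turn -0.747
mv [ 619.5 -645.5   12.2] turn -2.977
```

{"fn": "jog_arm", "kwargs": {"motion": [[[161, -172, -38], -0.74], [[161, -172, -38], -0.74], [[161, -172, -38], -0.74], [[161, -172, -38], -0.74], [[161, -172, -38], -0.74]]}}

```text
t: 1.55
eef_pos: [339.9, -337.9, 250.8]
tcp_rot: [3.141, 0.0, 1.189]
ft_force: [0.0, 0.4, -0.2]
opening: 0.997
grip_force: 0.0
```

Run:
```python
from h import *
mv((415,-115,250,1.93),(551,284,200,3.42)); print(state()["tcp_rot"],state()["eef_pos"])
```

```text
mv [234.9 -13.3   0.8] turn -0.741
mv [655.8 -35.6  50.8] turn -2.231
[3.14108884e+00 1.30391159e-04 1.18930532e+00] [ 339.90241297 -337.94071645  250.83273995]
```

{"fn": "jog_arm", "kwargs": {"motion": [[[235, -13, 0], -0.74], [[235, -13, 0], -0.74], [[235, -13, 0], -0.74], [[235, -13, 0], -0.74], [[235, -13, 0], -0.74]]}}

```text
t: 2.05
eef_pos: [416.8, -115.3, 250.5]
tcp_rot: [3.141, 0.0, 1.93]
ft_force: [0.9, -0.7, -0.6]
opening: 1.001
grip_force: 0.0
```

{"fn": "jog_arm", "kwargs": {"motion": [[[163, 134, 15], -0.74], [[163, 134, 15], -0.74], [[163, 134, 15], -0.74], [[163, 134, 15], -0.74], [[163, 134, 15], -0.74]]}}

```text
t: 2.55
eef_pos: [486.8, 85.1, 234.9]
tcp_rot: [3.141, -0.0, 2.672]
ft_force: [-1.0, -0.6, 0.8]
opening: 0.999
grip_force: 0.0
```

{"fn": "jog_arm", "kwargs": {"motion": [[[30, 208, 35], -0.74], [[30, 208, 35], -0.74], [[30, 208, 35], -0.74], [[30, 208, 35], -0.74], [[30, 208, 35], -0.74]]}}

```text
t: 3.05
eef_pos: [555.6, 283.6, 198.8]
tcp_rot: [3.141, -0.001, -2.872]
ft_force: [-0.4, -1.0, -0.4]
opening: 1.001
grip_force: 0.0
```

Run:
```python
from h import *
s=state();print(s["t"],s["tcp_rot"],s["eef_pos"],s["joints"])
p=read_camera("wrist"); cv2.imwrite("pics/w1.png",p["img"]); print(np.round(p["extrinsics"],2).tolist())
for r in cut_out("insert",p)[:2]:
    m=r["region"]; ys,xs=np.nonzero(m); P=at_z(p,np.c_[xs,ys],8); print(r["p"],r["box"],cv2.minAreaRect(P[:,:2].astype(np.float32)))
```

```text
3.05 [ 3.14124554e+00 -6.08803411e-04 -2.87154840e+00] [555.63075638 283.64107583 198.7929075 ] [ 3.65988386e-01  5.02465207e-01  1.57731086e+00  4.62315859e-04
  1.06238938e+00 -1.47507725e+00]
[[-0.27, -0.92, -0.28, 474.8], [0.96, -0.25, -0.08, 261.08], [0.0, -0.29, 0.96, 371.41], [0.0, 0.0, 0.0, 1.0]]
0.65 [232.2, 139.8, 266.2, 190.9] ((550.110107421875, 282.1175231933594), (63.43273162841797, 39.63656997680664), 14.549426078796387)
0.53 [3.6, 158.3, 44.1, 230.2] ((680.30322265625, -0.5404148101806641), (107.52178955078125, 59.499454498291016), 0.9910872578620911)
```

View pics/w1.png

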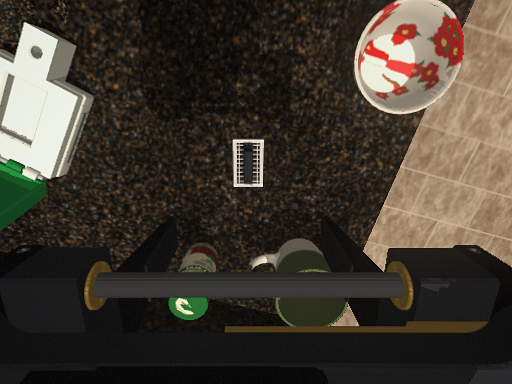

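The wrist view shows the insert at (248,163) with its rib up. Its measured size of 63x40 mm matches. The dicer is at the left, with the boss hole at (36,52). The mug and jar are clear of the gripper.

Run:
```python
from h import *
mv((550.2,282.3,35,0.254+np.pi))
```

```text
mv [  4.5   2.1 164.1] turn 0.012
```

{"fn": "jog_arm", "kwargs": {"motion": [[[4.5, 2, 45], 0.012], [[4.5, 2, 95], 0.012], [[4.5, 2, 140], 0.012], [[4.5, 2, 140], 0.012]]}}

```text
t: 3.55
eef_pos: [547.7, 278.3, 55.8]
tcp_rot: [-3.14, -0.009, -2.897]
ft_force: [-0.2, -0.8, 0.1]
opening: 1.003
grip_force: 0.0
```

Run:
```python
from h import *
p=read_camera("wrist"); cv2.imwrite("pics/w2.png",p["img"])
for r in cut_out("insert",p)[:1]:
    ys,xs=np.nonzero(r["region"]); P=at_z(p,np.c_[xs,ys],8); print(r["p"],r["box"],cv2.minAreaRect(P[:,:2].astype(np.float32)))
print(state()["eef_pos"],state()["tcp_rot"],proj(p,[[550,282,24]]))
mv((550.2,282.3,35,0.254+np.pi))
```

```text
0.96 [230.4, 173.2, 281.9, 245.8] ((549.7273559570312, 281.5430603027344), (65.27503204345703, 39.760643005371094), 15.354328155517578)
[550.77323029 279.79188197  61.30670708] [-3.14141696e+00 -2.03990106e-04 -2.89561448e+00] [[252.14029176 217.10939464]]
mv [-0.1  2.6 26.3] turn -0.008
```

{"fn": "jog_arm", "kwargs": {"motion": [[[0.5, 2, 12], -0.012], [[0.5, 2, 26], -0.012], [[0.5, 2, 26], -0.012], [[0.5, 2, 26], -0.012]]}}

```text
t: 4.05
eef_pos: [549.5, 282.4, 34.4]
tcp_rot: [-3.141, 0.0, -2.881]
ft_force: [0.1, 0.4, -0.0]
opening: 0.997
grip_force: 0.0
```

{"fn": "jog_arm", "kwargs": {"motion": [[[0, 0, 0], 0], [[0, 0, 0], 0], [[0, 0, 0], 0], [[0, 0, 0], 0], [[0, 0, 0], 0]], "grip": 1}}

```text
t: 4.55
eef_pos: [549.4, 282.3, 34.3]
tcp_rot: [-3.142, 0.0, -2.88]
ft_force: [0.3, 0.1, 0.1]
opening: 0.636
grip_force: 0.0
```

{"fn": "jog_arm", "kwargs": {"motion": [[[0, 0, 0], 0], [[0, 0, 0], 0], [[0, 0, 0], 0]]}}

```text
t: 4.85
eef_pos: [549.4, 282.3, 34.2]
tcp_rot: [-3.142, -0.0, -2.88]
ft_force: [0.0, -0.2, -0.5]
opening: 0.381
grip_force: 0.0
```

{"fn": "jog_arm", "kwargs": {"motion": [[[0, 0, 0], 0], [[0, 0, 0], 0], [[0, 0, 0], 0], [[0, 0, 0], 0], [[0, 0, 0], 0]]}}

```text
t: 5.35
eef_pos: [549.4, 282.3, 34.2]
tcp_rot: [-3.142, 0.0, -2.88]
ft_force: [-0.0, -0.6, -0.4]
opening: 0.013
grip_force: 0.0
```

{"fn": "jog_arm", "kwargs": {"motion": [[[0, 0, -20], 0], [[0, 0, -60], 0], [[0, 0, -110], 0], [[0, 0, -150], 0], [[0, 0, -150], 0]]}}

```text
t: 5.85
eef_pos: [551.3, 283.1, 189.9]
tcp_rot: [3.141, 0.009, -2.88]
ft_force: [-0.1, 0.5, -0.8]
opening: 0.009
grip_force: 0.0
```

Run:
```python
from h import *
s=state();print(s["t"],s["tcp_rot"],s["eef_pos"])
p=read_camera("wrist"); 
for n in("insert","dicer"):
  for r in cut_out(n,p)[:2]:print(n,r["p"],r["box"])
print(at_z(p,[[36,52]],34))
mv((480,150,185,3.28),(500,10,185,2.99))
```

```text
5.85 [ 3.14072004  0.00902016 -2.88025716] [551.28719461 283.13885655 189.89856892]
insert 0.71 [232.2, 140.8, 267.5, 194.8]
insert 0.51 [0.0, 24.2, 89.4, 234.7]
dicer 0.63 [0.0, 24.7, 90.5, 232.3]
[[482.07182092  33.12011946  34.        ]]
mv [ 100.8 -109.9   -1.5] turn 0.123
mv [ 117.6 -250.3   -1.5] turn 0.413
```

Run:
```python
from h import *
p=read_camera("wrist"); im=p["img"].copy(); e=state()["eef_pos"]
for z,c in((35,(0,0,255)),(10,(0,255,255)),(190,(255,0,0)),(165,(255,0,255))):
    u=proj(p,[[e[0],e[1],z]])[0]; print(z,u)
    if 0<=u[0]<512 and 0<=u[1]<384: cv2.circle(im,(int(u[0]),int(u[1])),3,c,-1)
cv2.imwrite("pics/w3.png",cv2.resize(im,(768,576)))
r=cut_out("insert",p)[0]; ys,xs=np.nonzero(r["region"]); P=at_z(p,np.c_[xs,ys],8); print(r["p"],r["box"],cv2.minAreaRect(P[:,:2].astype(np.float32)))
```

```text
35 [248.10561844 175.30087406]
10 [248.10100865 170.30678206]
190 [248.16096248 235.32469156]
165 [248.1466917  219.83553469]
0.88 [231.0, 148.6, 267.2, 192.0] ((549.3907470703125, 280.98260498046875), (61.78986358642578, 40.28042221069336), 15.838754653930664)
```

View pics/w3.png

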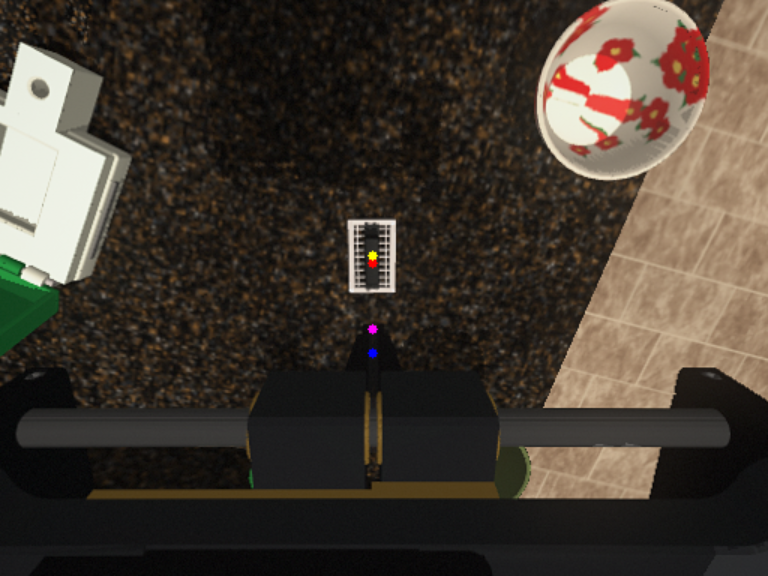

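The gripper closed without catching the rib, and the insert has not moved. I will go back down with the fingers half open and look from near.

{"fn": "jog_arm", "kwargs": {"motion": [[[0, 0, 40], 0], [[0, 0, 80], 0], [[0, 0, 110], 0], [[0, 0, 130], 0], [[0, 0, 140], 0]], "grip": 0.6}}

```text
t: 6.6
eef_pos: [548.1, 281.8, 40.9]
tcp_rot: [-3.141, -0.005, -2.88]
ft_force: [-0.3, -0.2, 0.3]
opening: 0.363
grip_force: 0.0
```

Run:
```python
from h import *
s=state();print(s["t"],s["tcp_rot"],s["eef_pos"],s["opening"])
mv((549.5,281.5,36,0.262+np.pi))
p=read_camera("wrist"); cv2.imwrite("pics/w4.png",cv2.resize(p["img"][120:320,128:384],None,fx=3,fy=3)); e=state()["eef_pos"]
print([proj(p,[[e[0],e[1],z]])[0] for z in (e[2],e[2]-25,24)])
```

```text
6.6 [-3.14098505 -0.0048303  -2.8804328 ] [548.09943363 281.75097343  40.92353932] 0.363337714858342
mv [-1.3 -0.6  4.9] turn -0.001
[array([248.21871145, 230.86493714]), array([248.21238032, 216.47052556]), array([248.21434032, 220.92576551])]
```

View pics/w4.png

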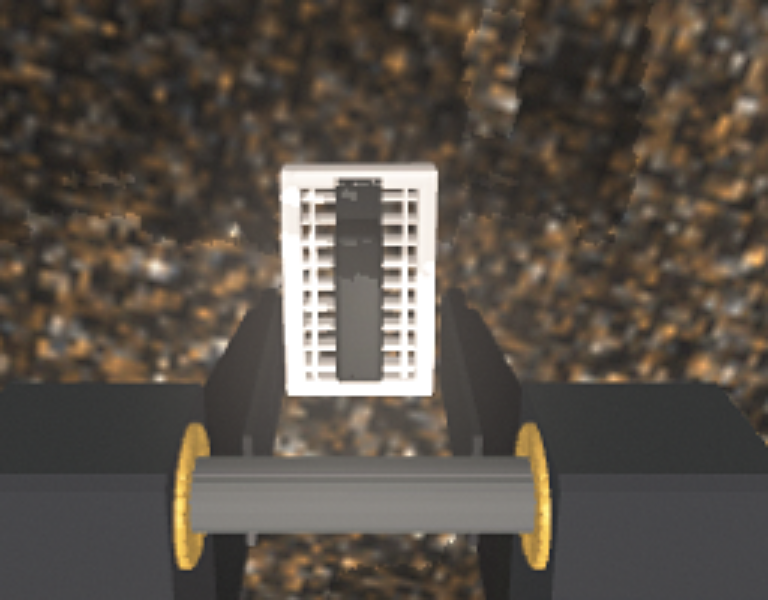

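The near view shows the rib centred between the half-open fingers at crop (358,280). So x and y are right and the miss must be in height. I will narrow the fingers and lower until they touch the frame.

{"fn": "jog_arm", "kwargs": {"motion": [[[-1, -0.6, 3], 0], [[-1, -0.6, 7], 0], [[-1, -0.6, 7], 0]], "grip": 0.75}}

```text
t: 6.95
eef_pos: [550.7, 282.0, 37.5]
tcp_rot: [-3.142, 0.001, -2.88]
ft_force: [-0.1, 0.0, 1.2]
opening: 0.26
grip_force: 0.0
```

{"fn": "jog_arm", "kwargs": {"motion": [[[0, 0, 1], 0], [[0, 0, 2], 0], [[0, 0, 2], 0]]}}

```text
t: 7.25
eef_pos: [550.6, 282.0, 35.4]
tcp_rot: [-3.142, 0.0, -2.88]
ft_force: [-0.1, 0.7, -0.0]
opening: 0.246
grip_force: 0.0
```

{"fn": "jog_arm", "kwargs": {"motion": [[[0, 0, 1], 0], [[0, 0, 2], 0], [[0, 0, 2], 0]]}}

```text
t: 7.55
eef_pos: [550.5, 282.0, 33.0]
tcp_rot: [-3.141, -0.0, -2.88]
ft_force: [0.0, -0.5, -0.4]
opening: 0.249
grip_force: 0.0
```

{"fn": "jog_arm", "kwargs": {"motion": [[[0, 0, 1], 0], [[0, 0, 2], 0], [[0, 0, 2], 0]]}}

```text
t: 7.85
eef_pos: [550.5, 282.0, 31.0]
tcp_rot: [-3.141, -0.0, -2.88]
ft_force: [-0.1, -0.7, -0.0]
opening: 0.25
grip_force: 0.0
```

{"fn": "jog_arm", "kwargs": {"motion": [[[0, 0, 0], 0], [[0, 0, 0], 0], [[0, 0, 0], 0]], "grip": 1}}

```text
t: 8.15
eef_pos: [550.6, 282.0, 31.2]
tcp_rot: [-3.141, 0.0, -2.88]
ft_force: [-0.9, 0.3, 0.1]
opening: 0.053
grip_force: 0.0
```

Run:
```python
from h import *
p=read_camera("wrist"); q=read_camera("side")
a=cv2.resize(p["img"][140:300,158:338],None,fx=2.2,fy=2.2); 
e=state()["eef_pos"]; u=proj(q,[[e[0],e[1],e[2]-25]])[0].astype(int); print(u)
b=cv2.resize(q["img"][u[1]-60:u[1]+40,u[0]-50:u[0]+50],(352,352),interpolation=cv2.INTER_CUBIC)
for z in (e[2]-25,): print(proj(p,[[e[0],e[1],z]]))
r=cut_out("insert",q)
for x in r[:1]:print(x["p"],x["box"])
for x in cut_out("insert",p)[:1]:
    ys,xs=np.nonzero(x["region"]); print(x["p"],x["box"],[cv2.minAreaRect(at_z(p,np.c_[xs,ys],z)[:,:2].astype(np.float32)) for z in (8,0,-10)])
cv2.imwrite("pics/c.png",np.hstack([a[:352],b]))
```

```text
[270 292]
[[248.19217791 216.51114675]]
0.51 [255.6, 287.8, 283.6, 303.4]
0.97 [219.8, 174.8, 280.0, 253.8] [((549.343017578125, 281.45819091796875), (64.8001708984375, 39.78477096557617), 15.254855155944824), ((552.6100463867188, 282.3269348144531), (67.44806671142578, 41.41047286987305), 15.25488567352295), ((556.6939697265625, 283.4129638671875), (70.75782012939453, 43.44255447387695), 15.254880905151367)]
```

View pics/c.png

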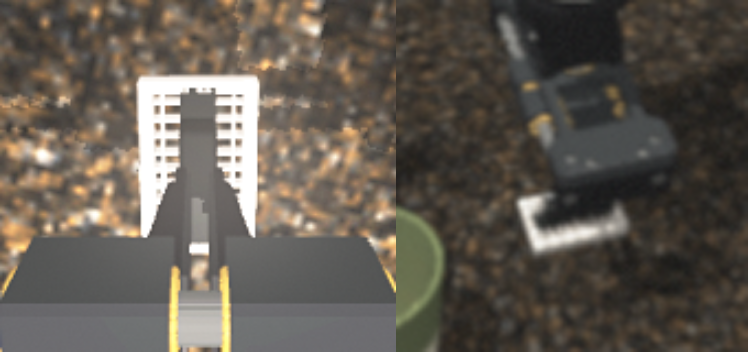

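The crops show the fingers around the rib, still closing. I will keep closing.

{"fn": "jog_arm", "kwargs": {"motion": [[[0, 0, 0], 0], [[0, 0, 0], 0], [[0, 0, 0], 0]]}}

```text
t: 8.65
eef_pos: [550.6, 282.0, 31.2]
tcp_rot: [-3.142, 0.0, -2.88]
ft_force: [-0.1, 0.1, 0.7]
opening: 0.005
grip_force: 0.0
```

The fingers closed above the rib: the gap between them overlaps the rib in the picture. So the tips stand higher than nominal, roughly 15 mm or more. I will reopen and descend in small steps, watching the force.

{"fn": "jog_arm", "kwargs": {"motion": [[[0, 0, 0], 0], [[0, 0, 0], 0], [[0, 0, 0], 0]], "grip": 0.72}}

```text
t: 8.95
eef_pos: [550.5, 282.0, 31.2]
tcp_rot: [-3.142, -0.0, -2.88]
ft_force: [0.2, -0.1, 0.5]
opening: 0.201
grip_force: 0.0
```

{"fn": "jog_arm", "kwargs": {"motion": [[[0, 0, 2], 0], [[0, 0, 4], 0], [[0, 0, 6], 0], [[0, 0, 6], 0]]}}

```text
t: 9.35
eef_pos: [550.4, 281.9, 24.8]
tcp_rot: [-3.141, -0.001, -2.88]
ft_force: [-0.2, 0.2, 0.2]
opening: 0.28
grip_force: 0.0
```

{"fn": "jog_arm", "kwargs": {"motion": [[[0, 0, 1], 0], [[0, 0, 2], 0], [[0, 0, 3], 0], [[0, 0, 3], 0]]}}

```text
t: 9.75
eef_pos: [550.5, 281.9, 22.0]
tcp_rot: [-3.141, -0.0, -2.88]
ft_force: [-0.4, 0.3, -0.3]
opening: 0.279
grip_force: 0.0
```

{"fn": "jog_arm", "kwargs": {"motion": [[[0, 0, 1], 0], [[0, 0, 2], 0], [[0, 0, 3], 0], [[0, 0, 3], 0]]}}

```text
t: 10.15
eef_pos: [550.5, 282.0, 19.0]
tcp_rot: [-3.141, -0.0, -2.88]
ft_force: [-0.2, 0.2, 0.3]
opening: 0.278
grip_force: 0.0
```

{"fn": "jog_arm", "kwargs": {"motion": [[[0, 0, 0], 0], [[0, 0, 0], 0], [[0, 0, 0], 0], [[0, 0, 0], 0]], "grip": 1}}

```text
t: 10.55
eef_pos: [550.6, 282.0, 19.2]
tcp_rot: [-3.141, 0.0, -2.88]
ft_force: [-0.3, -0.2, -0.5]
opening: 0.115
grip_force: 30.0
```

Gripped, at an opening of about 11 mm with 30 N. Now lift and go to a hover beside the dicer to measure it.

{"fn": "jog_arm", "kwargs": {"motion": [[[0, 0, -10], 0], [[0, 0, -40], 0], [[0, 0, -85], 0], [[0, 0, -130], 0], [[0, 0, -130], 0]]}}

```text
t: 11.05
eef_pos: [552.7, 282.9, 155.8]
tcp_rot: [3.141, 0.01, -2.88]
ft_force: [-0.1, 0.6, -1.2]
opening: 0.119
grip_force: 30.0
```

Run:
```python
from h import *
print(state()["eef_pos"],state()["opening"],state()["grip_force"])
mv((545,140,149,3.0))
```

```text
[552.69035343 282.94659484 155.78715453] 0.11945095031605679 29.99970942735672
mv [  44.4 -136.1    6.8] turn 0.403
```

{"fn": "jog_arm", "kwargs": {"motion": [[[44, -136, 0], 0.4], [[44, -136, 0], 0.4], [[44, -136, 0], 0.4], [[44, -136, 0], 0.4], [[44, -136, 0], 0.4]]}}

```text
t: 11.55
eef_pos: [543.1, 138.5, 149.2]
tcp_rot: [3.142, -0.0, 3.002]
ft_force: [0.1, 0.9, -1.7]
opening: 0.117
grip_force: 30.0
```

Run:
```python
from h import *
s=state();print(s["t"],s["tcp_rot"],s["eef_pos"],s["grip_force"])
p=read_camera("wrist"); cv2.imwrite("pics/w5.png",cv2.resize(p["img"],(768,576),interpolation=cv2.INTER_CUBIC)); np.save("w5.npy",p,allow_pickle=True)
```

```text
11.55 [ 3.14159069e+00 -2.33119812e-04  3.00151744e+00] [543.09247253 138.50198108 149.19613428] 29.99975234270096
```

View pics/w5.png

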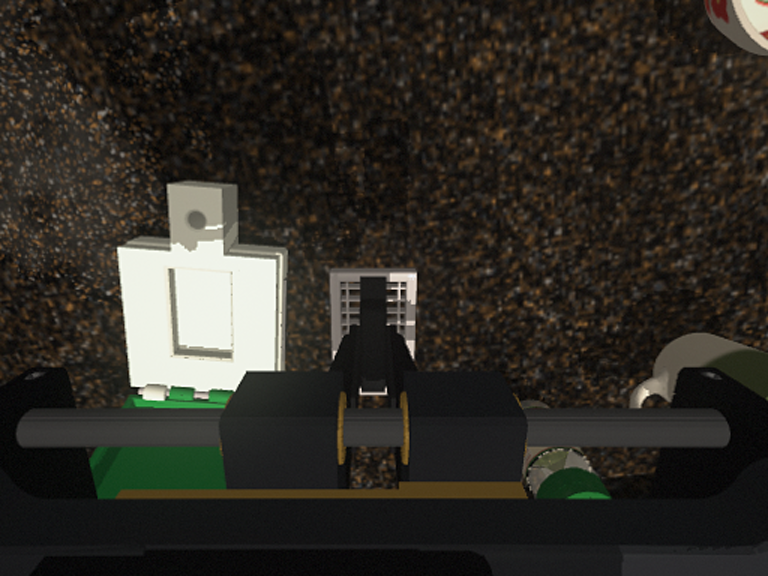

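```bash
cat > fit.py <<'E'
from h import *
from scipy.optimize import least_squares
def fitd(p,pts,obj,x0=(560,15,-0.14)):
    W=lambda a:np.c_[a[0]+np.cos(a[2])*obj[:,0]-np.sin(a[2])*obj[:,1],a[1]+np.sin(a[2])*obj[:,0]+np.cos(a[2])*obj[:,1],obj[:,2]]
    r=least_squares(lambda a:(proj(p,W(a))-pts).ravel(),x0,x_scale=[10,10,.1],loss="soft_l1"); return r.x,(proj(p,W(r.x))-pts)
E
python3 - <<'E'
from fit import *
p=np.load("w5.npy",allow_pickle=True).item(); g=cv2.cvtColor(p["img"],cv2.COLOR_BGR2GRAY)
m=(g[138:154,122:142]<95).astype(np.uint8); n,l,st,ce=cv2.connectedComponentsWithStats(m); print(st.tolist(),ce.round(1).tolist())
U=np.array([[197,219],[170,267],[232,269],[233,360],[172,357],[118,248]],float); uv=(U+.5)/1.5-.5
obj=np.array([[-78,0,34],[-35,-23,34],[-35,23,34],[35,23,34],[35,-23,34],[-57,-57,34.]])
x,r=fitd(p,uv,obj); print(x,r.round(1).tolist())
e=state()["eef_pos"]; c=(np.array([[330,269],[417,268]])+.5)/1.5-.5; P=at_z(p,c,e[2]-19.2+8); print(P, np.hypot(*(P[1]-P[0])[:2]), "mid-TCP",P.mean(0)-e)
E
```

```text
[[0, 0, 20, 16, 310], [8, 3, 4, 3, 4], [4, 4, 3, 4, 6]] [[9.6, 7.6], [9.5, 4.0], [5.0, 5.2]]
[ 5.56675964e+02  1.03049476e+01 -2.21893870e-01] [[0.4, -6.3], [-1.9, 0.6], [0.5, 2.7], [0.8, 1.1], [0.5, 0.1], [-1.9, -9.8]]
[[507.46448227 123.89867336 137.96412018]
 [512.5045368  162.87774033 137.96412018]] 39.30355978241134 mid-TCP [-33.15967552   4.01216554 -11.2       ]
```

Run:
```python
from fit import *
p=np.load("w5.npy",allow_pickle=True).item()
U=np.array([[197,219],[170,267],[232,269],[233,360],[172,357],[118,248]],float); uv=(U+.5)/1.5-.5
obj=np.array([[-78,0,34],[-34.5,-22.5,34],[-34.5,22.5,34],[34.5,22.5,34],[34.5,-22.5,34],[-57,-57,34.]])
for dz in (0,-8,-16,-24,-32):
    o=obj+[0,0,dz]; x,r=fitd(p,uv,o); print(dz,x.round(3),round(float((r**2).sum()),1),r.round(1).tolist())
# side view corners from pics/b.png (784/512)
q=read_camera("side"); S=np.array([[386,315],[427,319],[437,309],[434,349],[457,331]],float); s=(S+.5)*512/784-.5
for i,x in enumerate(([556.7,10.3,-.222],)):
    pass
o=np.array([[34.5,-22.5,34],[-34.5,-22.5,34],[-57,-57,34],[-57,57,34]]);
x,r=fitd(q,s[:4],o); print("side",x,r.round(1).tolist())
```

```text
0 [ 5.56863e+02  1.03930e+01 -2.22000e-01] 150.3 [[0.5, -6.1], [-1.3, 1.3], [0.2, 3.3], [0.4, 0.8], [1.0, -0.1], [-1.7, -9.7]]
-8 [ 5.60196e+02  6.49100e+00 -2.16000e-01] 96.2 [[0.3, -3.5], [-0.7, 2.8], [-0.5, 4.5], [0.2, 0.4], [1.9, -0.2], [-0.2, -7.2]]
-16 [ 5.6348e+02  2.4390e+00 -2.0700e-01] 82.4 [[-0.3, -1.0], [-0.4, 4.3], [-1.3, 5.5], [-0.1, -0.0], [2.6, -0.2], [0.9, -4.7]]
-24 [ 5.65692e+02 -1.24500e+00 -1.98000e-01] 89.4 [[-0.8, 0.3], [0.0, 4.8], [-2.0, 5.6], [-0.3, -1.2], [3.4, -1.1], [2.1, -3.4]]
-32 [ 5.66945e+02 -4.69600e+00 -1.88000e-01] 105.0 [[-1.3, 0.7], [0.3, 4.5], [-2.7, 4.9], [-0.5, -3.1], [4.1, -2.6], [3.0, -2.9]]
side [ 5.59381523e+02  1.40474752e+01 -1.20206477e-01] [[2.1, 1.4], [-1.5, 0.1], [0.3, 0.1], [-0.3, -1.5]]
```

Run:
```python
from fit import *
p=np.load("w5.npy",allow_pickle=True).item()
im=cv2.resize(p["img"][115:275,70:210],None,fx=3.75,fy=3.75,interpolation=cv2.INTER_CUBIC)
for i in range(0,160,20):
    t=int(i*3.75); cv2.line(im,(0,t),(6,t),(0,0,255),1); cv2.putText(im,str(115+i),(8,t+5),0,.4,(0,0,255),1)
    if i<140: cv2.line(im,(t,0),(t,6),(0,0,255),1); cv2.putText(im,str(70+i),(t,18),0,.4,(0,0,255),1)
def q(U,c): 
    for u in U:
        t=((u-[70,115])*3.75).astype(int); cv2.circle(im,tuple(int(v) for v in t),2,c,-1)
x=[556.9,10.4,-.222]
x=[560,12,-.14]
o=np.array([[-78,0,34],[-34,-22,34],[-34,22,34],[34,22,34],[34,-22,34],[-57,-57,34.],[-57,57,34],[-101,-18,34],[-101,18,34],[57,57,34],[57,-57,34]])
c,s=np.cos(x[2]),np.sin(x[2]); W=np.c_[x[0]+c*o[:,0]-s*o[:,1],x[1]+s*o[:,0]+c*o[:,1],o[:,2]]
u=proj(p,W); q(u,(0,0,255)); print(u.round(1).tolist())
cv2.imwrite("pics/w6.png",im)
```

```text
[[127.7, 142.3], [112.2, 183.7], [153.6, 183.7], [159.6, 241.1], [120.7, 241.2], [75.3, 162.5], [185.1, 162.5], [106.6, 119.1], [142.9, 119.1], [191.6, 258.9], [93.1, 259.1]]
```

View pics/w6.png

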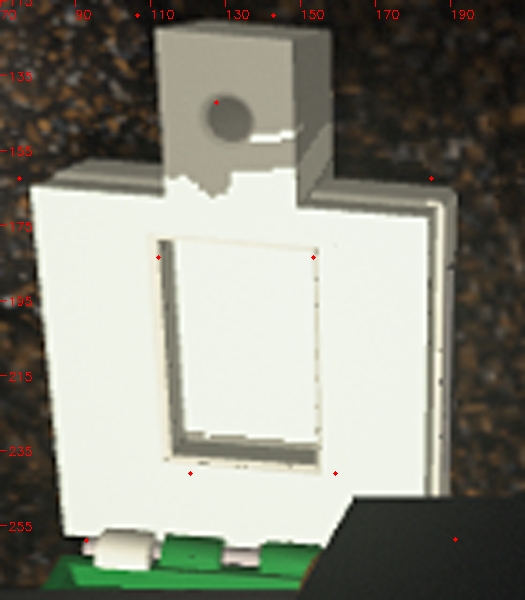

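Run:
```python
from fit import *
p=np.load("w5.npy",allow_pickle=True).item()
Z=np.array([[228,117],[151,236],[318,248],[321,471],[166,461],[31,187],[430,217],[155,30],[294,40]])/3.75+[70,115]-.35
obj=np.array([[-78,0,34],[-35.5,-23.5,34],[-35.5,23.5,34],[35.5,23.5,34],[35.5,-23.5,34],[-57,-57,34.],[-57,57,34],[-101,-18,34],[-101,18,34]])
for dz in (4,0,-4,-8,-12,-16,-20,-24):
    x,r=fitd(p,Z,obj+[0,0,dz]); print(dz,x.round(3),round(float((r**2).sum()),1),r.round(1).tolist() if dz in(0,-16) else "")
```

```text
4 [ 5.62533e+02  9.29000e+00 -2.22000e-01] 233.8 
0 [ 5.62803e+02  7.61500e+00 -2.22000e-01] 176.8 [[0.1, -0.0], [0.0, 6.2], [-0.1, 6.4], [0.1, 6.2], [-0.1, 5.9], [-1.9, -3.0], [1.8, -2.3], [0.4, -1.3], [-0.3, -0.9]]
-4 [ 5.63043e+02  5.94400e+00 -2.22000e-01] 132.9 
-8 [ 5.63254e+02  4.27300e+00 -2.22000e-01] 101.9 
-12 [ 5.63455e+02  2.58300e+00 -2.22000e-01] 83.5 
-16 [ 5.63775e+02  8.62000e-01 -2.21000e-01] 76.7 [[0.1, -0.5], [1.1, 3.8], [-1.2, 3.9], [-1.0, 1.0], [0.7, 0.8], [0.9, -4.3], [-1.0, -4.1], [1.4, -0.5], [-1.2, -0.3]]
-20 [ 5.64369e+02 -8.69000e-01 -2.20000e-01] 78.3 
-24 [ 5.64992e+02 -2.58500e+00 -2.18000e-01] 87.2
```

Run:
```python
from fit import *
p=np.load("w5.npy",allow_pickle=True).item()
Z=np.array([[228,117],[151,236],[318,248],[321,471],[166,461],[31,187],[430,217],[155,30],[294,40]])/3.75+[70,115]-.35
P=at_z(p,Z,34)[:,:2]; a=-.222; R=np.array([[np.cos(a),-np.sin(a)],[np.sin(a),np.cos(a)]])
print(((P-P[0])@R).round(1)); print("hole",P[0],"pocket",P[1:5].mean(0), np.linalg.norm(np.diff(P[[1,2,3,4,1]],axis=0),axis=1))
for i,j in((1,4),(2,3)): d=P[j]-P[i]; print("yaw",np.arctan2(d[1],d[0]))
for i,j in((1,2),(4,3),(5,6),(7,8)): d=P[j]-P[i]; print("yaw",np.arctan2(-d[0],d[1]))
s=state()
# held insert centre: grasp offset insert - TCP in tool frame at grasp
g=np.array([549.4-550.5,281.4-282.0]); y=3.4; c,q=np.cos(y),np.sin(y); off=np.array([c*g[0]+q*g[1],q*g[0]-c*g[1]]); print("insert in tool",off)
yaw=-.222+np.pi; c,q=np.cos(yaw),np.sin(yaw); pk=P[1:5].mean(0); T=pk-np.array([c*off[0]+q*off[1],q*off[0]-c*off[1]]); print("TCP",T)
mv((T[0],T[1],110,yaw),(T[0],T[1],41.2,yaw))
```

```text
[[  0.    0. ]
 [ 35.6 -23. ]
 [ 35.3  23.8]
 [105.6  23.6]
 [106.  -22.8]
 [ 24.1 -55.2]
 [ 23.6  55.3]
 [-21.7 -18.4]
 [-22.2  18.4]]
hole [486.70219114  24.68337172] pocket [555.69773428   9.53549263] [46.79383149 70.36074674 46.44376557 70.44053583]
yaw -0.21976694509562425
yaw -0.2247481376454669
yaw -0.21558430945945675
yaw -0.2138159934983293
yaw -0.21797250206383925
yaw -0.2102861077002787
insert in tool [ 1.21680267 -0.2989837 ]
TCP [556.95050597   9.55922218]
mv [ -31.5 -127.2   39.1] turn 0.084
mv [ -31.5 -127.2  107.9] turn 0.084
```

The crop shows the dicer clearly: hole at (130.8,146), pocket rim 70x47 mm (chamfer included), yaw about -0.22. The pocket centre is (555.7,9.5). These agree with the sizes given. Now move over the pocket.

{"fn": "jog_arm", "kwargs": {"motion": [[[-31.5, -127, 0], 0.08], [[-31.5, -127, 0], 0.08], [[-31.5, -127, 20], 0.08], [[-31.5, -127, 39], 0.08], [[-31.5, -127, 39], 0.08]]}}

```text
t: 12.15
eef_pos: [555.9, 9.5, 108.1]
tcp_rot: [-3.141, -0.004, 2.923]
ft_force: [-0.8, 0.3, -1.3]
opening: 0.117
grip_force: 30.0
```

{"fn": "jog_arm", "kwargs": {"motion": [[[0, 0, 30], 0], [[0, 0, 40], 0], [[0, 0, 40], 0]]}}

```text
t: 12.45
eef_pos: [556.3, 10.3, 69.6]
tcp_rot: [-3.141, -0.002, 2.925]
ft_force: [0.3, -0.2, -1.3]
opening: 0.118
grip_force: 30.0
```

Run:
```python
from fit import *
s=state();print(s["t"],s["tcp_rot"],s["eef_pos"],s["ft_force"])
p=read_camera("wrist"); mv((557,9.7,s["eef_pos"][2],np.pi-.219))
np.save("w7.npy",p,allow_pickle=True)
im=cv2.resize(p["img"][80:240,158:338],None,fx=4.2,fy=3.7,interpolation=cv2.INTER_CUBIC); cv2.imwrite("pics/w7.png",cv2.resize(p["img"][90:240,150:346],None,fx=4,fy=4,interpolation=cv2.INTER_CUBIC))
```

```text
12.45 [-3.14128073e+00 -2.24742607e-03  2.92466553e+00] [556.33751135  10.26315623  69.58648997] [ 0.25515094 -0.24536814 -1.25755133]
mv [-0.2 -0.3  0.9] turn 0.002
```

View pics/w7.png

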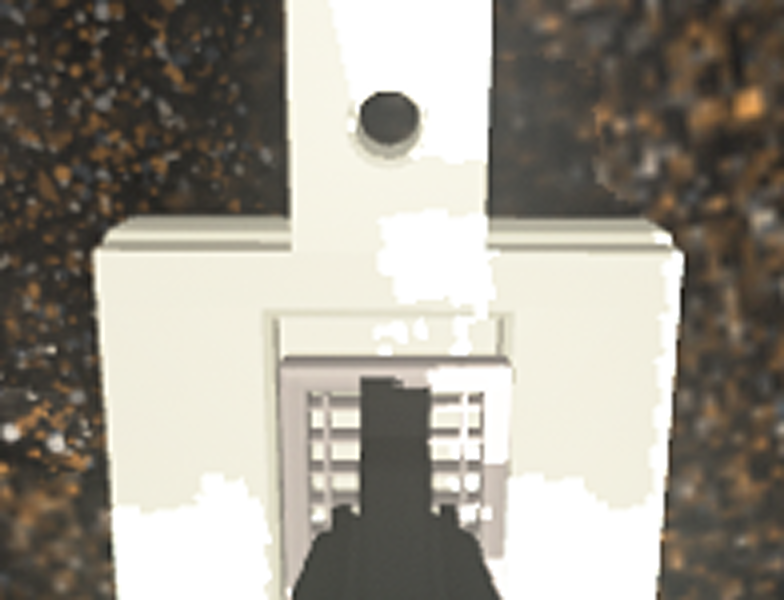

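The picture shows the insert about 17 mm above the pocket. Its front corners are at crop (282,358) and (510,360), against rim corners at (263,313) and (514,314). The hole is at (389,120).

Run:
```python
from fit import *
p=np.load("w7.npy",allow_pickle=True).item(); s=state(); e=s["eef_pos"]; y=s["tcp_rot"][2]; c,q=np.cos(y),np.sin(y)
f=lambda U,z:[np.round([c*d[0]+q*d[1],q*d[0]-c*d[1]],1).tolist() for d in (at_z(p,np.array(U)/4+[150,90]-.38,z)[:,:2]-e[:2])]
print("rim",f([[263,313],[514,314]],34),"inner",f([[277,318],[502,318]],33),"hole",f([[389,120]],34),"block",f([[95,250],[684,250]],34))
print("insert",f([[282,358],[510,360]],e[2]-19.2+8), f([[282,365],[510,367]],e[2]-19.2+8)); print(p["cx"],p["cy"],e)
```

```text
rim [[36.0, -25.0], [35.8, 22.6]] inner [[34.8, -22.5], [34.8, 20.4]] hole [[71.7, -1.1]] block [[48.0, -55.9], [48.0, 53.9]]
insert [[34.1, -19.1], [33.7, 19.4]] [[32.9, -19.1], [32.5, 19.4]]
248.3429628082747 187.33935553428557 [556.84932492  10.0440214   70.49863599]
```

{"fn": "jog_arm", "kwargs": {"motion": [[[-0.4, -1.2, 5], 0.003], [[-0.4, -1.2, 11], 0.003], [[-0.4, -1.2, 17], 0.003], [[-0.4, -1.2, 19], 0.003]]}}

```text
t: 12.9
eef_pos: [556.7, 7.8, 50.7]
tcp_rot: [-3.141, -0.001, 2.92]
ft_force: [0.1, 0.0, -1.3]
opening: 0.121
grip_force: 30.0
```

{"fn": "jog_arm", "kwargs": {"motion": [[[0, 0, 2], 0], [[0, 0, 4], 0], [[0, 0, 6], 0], [[0, 0, 6], 0]]}}

```text
t: 13.3
eef_pos: [556.8, 7.9, 45.0]
tcp_rot: [-3.141, -0.0, 2.92]
ft_force: [0.7, 0.6, -0.7]
opening: 0.115
grip_force: 30.0
```

{"fn": "jog_arm", "kwargs": {"motion": [[[0, 0, 1], 0], [[0, 0, 2], 0], [[0, 0, 3], 0], [[0, 0, 3], 0]]}}

```text
t: 13.7
eef_pos: [556.9, 7.9, 42.1]
tcp_rot: [-3.142, -0.0, 2.92]
ft_force: [0.6, -0.9, -0.6]
opening: 0.115
grip_force: 30.0
```

{"fn": "jog_arm", "kwargs": {"motion": [[[0, 0, 1], 0], [[0, 0, 1.5], 0], [[0, 0, 1.5], 0]]}}

```text
t: 14.0
eef_pos: [557.0, 7.8, 41.1]
tcp_rot: [-3.142, 0.0, 2.92]
ft_force: [-0.8, -0.3, 4.4]
opening: 0.119
grip_force: 30.0
```

{"fn": "jog_arm", "kwargs": {"motion": [[[0, 0, 0.5], 0], [[0, 0, 1], 0], [[0, 0, 1], 0]]}}

```text
t: 14.3
eef_pos: [557.0, 7.8, 41.0]
tcp_rot: [-3.142, 0.001, 2.92]
ft_force: [-4.7, 0.3, 16.9]
opening: 0.119
grip_force: 30.0
```

Seated: contact came at the predicted height of 41 mm. Release narrowly, then lift straight up.

{"fn": "jog_arm", "kwargs": {"motion": [[[0, 0, -1], 0], [[0, 0, -1], 0], [[0, 0, -1], 0]], "grip": 0.8}}

```text
t: 14.6
eef_pos: [556.9, 7.9, 40.6]
tcp_rot: [-3.142, 0.0, 2.92]
ft_force: [0.7, -0.2, -0.1]
opening: 0.199
grip_force: 0.0
```

{"fn": "jog_arm", "kwargs": {"motion": [[[0, 0, -10], 0], [[0, 0, -30], 0], [[0, 0, -70], 0], [[0, 0, -100], 0], [[0, 0, -100], 0]]}}

```text
t: 15.1
eef_pos: [558.5, 7.8, 145.0]
tcp_rot: [3.141, 0.007, 2.92]
ft_force: [1.3, 0.3, 0.1]
opening: 0.198
grip_force: 0.0
```

Run:
```python
from fit import *
s=state(); e=s["eef_pos"]; print(s["t"],e,s["tcp_rot"],s["opening"])
p=read_camera("wrist"); np.save("w8.npy",p,allow_pickle=True)
for r in cut_out("insert",p)[:2]:
    ys,xs=np.nonzero(r["region"]); print(r["p"],r["box"],cv2.minAreaRect(at_z(p,np.c_[xs,ys],30)[:,:2].astype(np.float32)))
q=read_camera("side"); r=cut_out("lid",q)
for x in r[:2]: print("lid",x["p"],x["box"])
hinge=np.array([486.7,24.7])+136*np.array([np.cos(-.219),np.sin(-.219)]); print("hinge",hinge)
ax=np.array([np.cos(-.219),np.sin(-.219),0]);
for th in (1.6,1.7,1.8,1.9):
    X=[np.r_[hinge,34]-rr*np.cos(th)*ax+np.array([0,0,rr*np.sin(th)])+w*np.array([-ax[1],ax[0],0]) for rr,w in((159,0),(113,-55),(113,55),(3,55))]
    print(th,proj(q,X).round(0).tolist())
```

```text
15.1 [558.51277478   7.78227699 144.975661  ] [3.14087763 0.00654582 2.91988867] 0.19820582640466988
0.6 [228.9, 150.0, 270.8, 210.4] ((556.139404296875, 8.142068862915039), (39.87269973754883, 65.09896850585938), 77.25591278076172)
lid 0.84 [227.8, 125.9, 257.4, 142.8]
lid 0.79 [218.9, 159.1, 249.0, 220.9]
hinge [619.45166597  -4.84649187]
1.6 [[240.0, 162.0], [246.0, 166.0], [236.0, 187.0], [239.0, 220.0]]
1.7 [[235.0, 162.0], [243.0, 166.0], [232.0, 187.0], [239.0, 220.0]]
1.8 [[229.0, 162.0], [239.0, 166.0], [228.0, 187.0], [239.0, 220.0]]
1.9 [[224.0, 163.0], [235.0, 167.0], [224.0, 188.0], [239.0, 220.0]]
```

The insert sits at (556.1,8.1) with yaw -0.222, so it is seated. Next, go over the lid with closed fingers, come down behind the ear, and pull it forward.

{"fn": "jog_arm", "kwargs": {"motion": [[[0, 1, -49], 0], [[0, 1, -92], 0], [[-45, 1, -92], 0], [[-90, 1, -92], 0], [[-135, 1, -92], 0]], "grip": 1}}

```text
t: 15.8
eef_pos: [690.1, -21.2, 232.0]
tcp_rot: [-3.141, -0.001, 2.92]
ft_force: [0.0, 1.2, -0.3]
opening: 0.006
grip_force: 0.0
```

{"fn": "jog_arm", "kwargs": {"motion": [[[-15, 0, 0], 0], [[-18, 0, 0], 0], [[-18, 0, 40], 0], [[-18, 0, 72], 0], [[-18, 0, 72], 0]]}}

```text
t: 16.3
eef_pos: [703.4, -24.3, 155.8]
tcp_rot: [-3.141, -0.009, 2.92]
ft_force: [-0.6, -0.4, -0.6]
opening: 0.005
grip_force: 0.0
```

```bash
cat >> h.py <<'E'
HG=np.array([619.5,-4.8]); UX=np.array([np.cos(-.219),np.sin(-.219)]); UY=np.array([-UX[1],UX[0]])
def dic():
    s=state(); d=s["eef_pos"][:2]-HG; return round(s["t"],2),np.round([d@UX,d@UY,s["eef_pos"][2]],1),np.round(s["tcp_rot"],3),np.round(s["ft_force"],1)
E
python3 - <<'E'
from h import *
print(*dic()); t,P,_,_=dic(); h=9; r=140
for th in np.arange(1.8,-.01,-.15):
    F=np.array([-r*np.cos(th)+10*np.sin(th),34+r*np.sin(th)+10*np.cos(th)]); T=F+[10,h]; print(round(th,2),"tool x,z",np.round([-(T[0]-P[0]),-(T[1]-P[2])]))
E
```

```text
16.3 [ 86.2  -0.8 155.8] [-3.141 -0.009  2.92 ] [-0.6 -0.4 -0.6]
1.8 tool x,z [ 35. -21.]
1.65 tool x,z [ 55. -26.]
1.5 tool x,z [ 76. -28.]
1.35 tool x,z [ 97. -26.]
1.2 tool x,z [118. -21.]
1.05 tool x,z [137. -14.]
0.9 tool x,z [155.  -3.]
0.75 tool x,z [172.  10.]
0.6 tool x,z [186.  25.]
0.45 tool x,z [198.  43.]
0.3 tool x,z [207.  62.]
0.15 tool x,z [213.  82.]
0.0 tool x,z [216. 103.]
```

{"fn": "jog_arm", "kwargs": {"motion": [[[35, 0, -14], 0], [[55, 0, -21], 0], [[76, 0, -23], 0], [[97, 0, -22], 0], [[118, 0, -17], 0]]}}

```text
t: 16.8
eef_pos: [591.0, 1.4, 180.1]
tcp_rot: [3.141, 0.004, 2.92]
ft_force: [1.4, 0.6, 2.4]
opening: 0.004
grip_force: 0.8
```

Run:
```python
from h import *
print(*dic()); q=read_camera("side")
for x in cut_out("lid",q)[:2]: print("lid",x["p"],x["box"])
ax=np.r_[UX,0]
for th in (1.4,1.3,1.2,1.1,1.0,):
    X=[np.r_[HG,34]-rr*np.cos(th)*ax+np.array([0,0,rr*np.sin(th)])+w*np.r_[UY,0] for rr,w in((159,0),(113,-55),(113,55),(3,55))]
    print(th,proj(q,X).round(0).tolist())
```

```text
16.8 [-29.2  -0.2 180.1] [3.141 0.004 2.92 ] [1.4 0.6 2.4]
lid 0.87 [231.3, 161.9, 261.2, 220.1]
lid 0.43 [227.7, 123.3, 239.0, 142.5]
1.4 [[252.0, 164.0], [254.0, 168.0], [244.0, 189.0], [240.0, 220.0]]
1.3 [[257.0, 166.0], [258.0, 169.0], [248.0, 190.0], [240.0, 220.0]]
1.2 [[263.0, 168.0], [261.0, 170.0], [252.0, 192.0], [240.0, 220.0]]
1.1 [[268.0, 170.0], [265.0, 172.0], [256.0, 193.0], [240.0, 220.0]]
1.0 [[273.0, 173.0], [268.0, 174.0], [260.0, 196.0], [240.0, 220.0]]
```

{"fn": "jog_arm", "kwargs": {"motion": [[[19, 0, 7], 0], [[37, 0, 18], 0], [[54, 0, 31], 0], [[68, 0, 46], 0], [[80, 0, 64], 0]]}}

```text
t: 17.4
eef_pos: [514.0, 18.8, 114.7]
tcp_rot: [3.141, 0.003, 2.92]
ft_force: [0.1, -0.2, 1.4]
opening: 0.006
grip_force: 0.5
```

{"fn": "jog_arm", "kwargs": {"motion": [[[6, 0, 10], 0], [[10, 0, 20], 0], [[13, 0, 30], 0], [[16, 0, 40], 0], [[16, 0, 46], 0]]}}

```text
t: 17.9
eef_pos: [497.4, 22.3, 66.9]
tcp_rot: [-3.141, -0.001, 2.92]
ft_force: [0.2, -1.1, -0.0]
opening: 0.003
grip_force: 0.3
```

Run:
```python
from h import *
print(*dic())
```

```text
17.9 [-1.25e+02 -1.00e-01  6.69e+01] [-3.141e+00 -1.000e-03  2.920e+00] [ 0.2 -1.1 -0. ]
```

{"fn": "jog_arm", "kwargs": {"motion": [[[1, 0, 4], 0], [[1, 0, 8], 0], [[1, 0, 10], 0], [[1, 0, 10], 0]]}}

```text
t: 18.3
eef_pos: [496.8, 22.4, 57.6]
tcp_rot: [-3.141, 0.0, 2.92]
ft_force: [0.3, 0.4, -0.0]
opening: 0.006
grip_force: 0.2
```

{"fn": "jog_arm", "kwargs": {"motion": [[[0, 0, 1], 0], [[0, 0, 2], 0], [[0, 0, 3], 0], [[0, 0, 3], 0]]}}

```text
t: 18.7
eef_pos: [496.6, 22.5, 54.7]
tcp_rot: [-3.142, -0.0, 2.92]
ft_force: [-1.0, 0.8, -0.3]
opening: 0.006
grip_force: 0.1
```

{"fn": "jog_arm", "kwargs": {"motion": [[[0, 0, 1], 0], [[0, 0, 2], 0], [[0, 0, 3], 0], [[0, 0, 3], 0]]}}

```text
t: 19.1
eef_pos: [496.6, 22.5, 51.6]
tcp_rot: [-3.142, -0.0, 2.92]
ft_force: [0.0, 0.3, -0.2]
opening: 0.003
grip_force: 0.0
```

{"fn": "jog_arm", "kwargs": {"motion": [[[0, 0, 1], 0], [[0, 0, 2], 0], [[0, 0, 2], 0]]}}

```text
t: 19.4
eef_pos: [496.7, 22.5, 49.6]
tcp_rot: [-3.142, -0.0, 2.92]
ft_force: [-0.7, 0.6, 0.6]
opening: 0.002
grip_force: 0.0
```

{"fn": "jog_arm", "kwargs": {"motion": [[[0, 0, 1], 0], [[0, 0, 2], 0], [[0, 0, 2], 0]]}}

```text
t: 19.7
eef_pos: [496.6, 22.5, 47.6]
tcp_rot: [-3.141, -0.0, 2.92]
ft_force: [0.2, -0.4, -0.0]
opening: 0.009
grip_force: 0.0
```

Run:
```python
from h import *
print(*dic()); q=read_camera("side"); ax=np.r_[UX,0]
for x in cut_out("lid",q)[:2]: print("lid",x["p"],x["box"])
for th in (0,.06,.12,.2,.3):
    X=[np.r_[HG,34]+(-rr*np.cos(th)+zz*np.sin(th))*ax+np.array([0,0,rr*np.sin(th)+zz*np.cos(th)])+w*np.r_[UY,0] for rr,w,zz in((159,18,10),(159,-18,10),(113,-55,26),(113,55,26),(113,55,0),(3,-55,26),(3,55,0))]
    print(th,proj(q,X).round(1).tolist())
```

```text
19.7 [-1.259e+02 -1.000e-01  4.760e+01] [-3.141 -0.     2.92 ] [ 0.2 -0.4 -0. ]
lid 0.91 [227.7, 122.7, 267.7, 144.5]
lid 0.76 [239.1, 191.6, 298.3, 225.7]
0 [[297.1, 216.4], [298.8, 208.7], [285.3, 195.1], [278.8, 218.2], [278.7, 225.4], [249.4, 191.1], [240.5, 220.5]]
0.06 [[297.0, 213.7], [298.6, 206.0], [284.7, 193.2], [278.2, 216.2], [278.7, 223.5], [248.9, 191.0], [240.5, 220.4]]
0.12 [[296.6, 211.0], [298.3, 203.4], [284.1, 191.3], [277.5, 214.2], [278.5, 221.6], [248.4, 190.9], [240.5, 220.4]]
0.2 [[295.7, 207.4], [297.5, 199.8], [282.9, 188.8], [276.2, 211.5], [278.0, 219.1], [247.8, 190.9], [240.5, 220.3]]
0.3 [[294.2, 202.8], [296.0, 195.3], [281.2, 185.7], [274.3, 208.3], [277.1, 215.8], [246.9, 190.9], [240.5, 220.2]]
```

{"fn": "jog_arm", "kwargs": {"motion": [[[0, 0, 1], 0], [[0, 0, 2], 0], [[0, 0, 2], 0]]}}

```text
t: 20.1
eef_pos: [496.6, 22.5, 45.6]
tcp_rot: [-3.141, -0.0, 2.92]
ft_force: [0.2, 0.1, -0.6]
opening: 0.008
grip_force: 0.0
```

{"fn": "jog_arm", "kwargs": {"motion": [[[0, 0, 1], 0], [[0, 0, 2], 0], [[0, 0, 2], 0]]}}

```text
t: 20.4
eef_pos: [496.6, 22.5, 43.6]
tcp_rot: [-3.142, -0.0, 2.92]
ft_force: [0.5, 0.6, 0.3]
opening: 0.003
grip_force: 0.0
```

{"fn": "jog_arm", "kwargs": {"motion": [[[0, 0, 1], 0], [[0, 0, 2], 0], [[0, 0, 2], 0]]}}

```text
t: 20.7
eef_pos: [496.7, 22.5, 41.9]
tcp_rot: [-3.142, 0.0, 2.92]
ft_force: [-0.5, -0.7, 2.9]
opening: 0.005
grip_force: 1.6
```

{"fn": "jog_arm", "kwargs": {"motion": [[[0, 0, 0.5], 0], [[0, 0, 1], 0], [[0, 0, 1], 0]]}}

```text
t: 21.0
eef_pos: [496.7, 22.5, 41.7]
tcp_rot: [-3.142, 0.001, 2.92]
ft_force: [-4.6, 0.6, 17.5]
opening: 0.004
grip_force: 8.6
```

{"fn": "jog_arm", "kwargs": {"motion": [[[0, 0, 0.3], 0], [[0, 0, 0.6], 0], [[0, 0, 0.6], 0]]}}

```text
t: 21.3
eef_pos: [496.7, 22.5, 41.5]
tcp_rot: [3.142, 0.001, 2.92]
ft_force: [-6.4, 0.7, 24.9]
opening: 0.005
grip_force: 12.6
```

Run:
```python
from h import *
print(*dic()); q=read_camera("side")
for x in cut_out("lid",q)[:2]: print("lid",x["p"],x["box"])
for x in cut_out("pin",q)[:2]: print("pin",x["p"],x["box"])
```

```text
21.3 [-1.258e+02 -1.000e-01  4.150e+01] [3.142e+00 1.000e-03 2.920e+00] [-6.4  0.7 24.9]
lid 0.74 [225.9, 124.7, 267.0, 142.3]
lid 0.57 [240.5, 190.3, 300.5, 225.1]
pin 0.53 [191.7, 246.1, 217.6, 292.7]
```

The lid is at its stop: force rose to 25 N with no further motion, and the side view's box matches angle 0. Now rise and go to the pin.

{"fn": "jog_arm", "kwargs": {"motion": [[[0, 0, -20], 0], [[0, 0, -65], 0], [[0, 0, -110], 0], [[-5, -35, -140], 0], [[-12, -80, -158], 0]], "grip": 0.5}}

```text
t: 21.95
eef_pos: [491.2, -58.1, 200.7]
tcp_rot: [-3.142, 0.004, 2.923]
ft_force: [0.9, -0.3, -0.3]
opening: 0.368
grip_force: 0.0
```

{"fn": "jog_arm", "kwargs": {"motion": [[[-28, -202, 0], 0], [[-28, -202, 0], 0], [[-28, -202, 0], 0], [[-28, -202, 0], 0], [[-28, -202, 0], 0]]}}

```text
t: 22.45
eef_pos: [473.0, -266.1, 197.8]
tcp_rot: [-3.141, 0.001, 2.916]
ft_force: [-1.0, 0.0, 1.0]
opening: 0.501
grip_force: 0.0
```

Run:
```python
from h import *
print(*dic(),state()["eef_pos"],state()["opening"]); p=read_camera("wrist"); np.save("w9.npy",p,allow_pickle=True)
for n in("pin","pin_rest","lid"):
    for x in cut_out(n,p)[:2]:
        ys,xs=np.nonzero(x["region"]); print(n,x["p"],x["box"])
h=cv2.cvtColor(p["img"],cv2.COLOR_BGR2HSV); m=cv2.inRange(h,(0,150,60),(8,255,255))|cv2.inRange(h,(172,150,60),(180,255,255))
n,l,st,ce=cv2.connectedComponentsWithStats(m)
for i in range(1,n):
    if st[i,4]>40: print("red",st[i].tolist(),ce[i].round(1), at_z(p,[ce[i]],56).round(1).tolist())
cv2.imwrite("pics/w9.png",cv2.resize(p["img"],(768,576)))
```

```text
22.45 [ -86.2 -286.9  197.8] [-3.141e+00  1.000e-03  2.916e+00] [-1.  0.  1.] [ 473.03015031 -266.14978255  197.80432465] 0.5007900520633781
pin 0.53 [246.0, 163.2, 270.0, 183.0]
lid 0.79 [70.8, 259.3, 99.2, 330.3]
lid 0.63 [425.1, 111.8, 510.6, 244.9]
red [0, 84, 57, 64, 2989] [ 24.6 117.2] [[353.8, -487.4, 56.0]]
red [56, 134, 68, 60, 3096] [ 89.1 163.3] [[417.0, -439.3, 56.0]]
red [251, 167, 13, 16, 169] [257.2 175. ] [[473.2, -255.9, 56.0]]
```

View pics/w9.png

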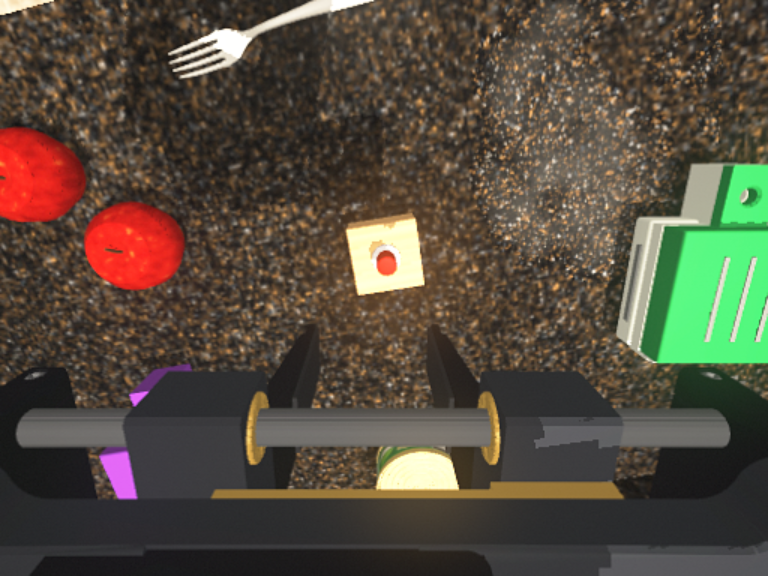

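The picture shows the red knob at full-frame (257,175) on the wood block. The lid is shut at the right, with its ear hole at (499,130).

Run:
```python
from h import *
p=np.load("w9.npy",allow_pickle=True).item()
f=lambda U,z: at_z(p,(np.array(U,float)+.5)/1.5-.5,z)[:,:2]
c=f([[347,227],[413,217],[424,287],[358,294]],34); print("rest",c.mean(0),np.linalg.norm(np.diff(c,axis=0),axis=1))
print("knob top",f([[386,265]],62),"collar",f([[385,255]],38),"ear hole",f([[749,196]],44))
m=at_z(p,[[257.2,175]],52)[0]; print(m)
mv((473.6,-257,100),)
```

```text
rest [ 474.22287156 -255.84111426] [53.34796182 59.61686896 55.71256762]
knob top [[ 473.37154476 -256.12343429]] collar [[ 471.42495792 -255.7845924 ]] ear hole [[487.10113632  23.46891756]]
[ 474.27830526 -255.97566092   52.        ]
mv [ 0.7  3.4 97.9] turn 0
```

{"fn": "jog_arm", "kwargs": {"motion": [[[0.8, 4.4, 40], 0], [[0.8, 4.4, 80], 0], [[0.8, 4.4, 108], 0], [[0.8, 4.4, 108], 0], [[0.8, 4.4, 108], 0]]}}

```text
t: 23.15
eef_pos: [474.3, -256.0, 90.8]
tcp_rot: [3.142, -0.0, 2.921]
ft_force: [0.5, 1.0, -0.9]
opening: 0.498
grip_force: 0.0
```

Run:
```python
from h import *
s=state(); e=s["eef_pos"]; print(s["t"],e,s["tcp_rot"],s["opening"]); p=read_camera("wrist")
h=cv2.cvtColor(p["img"],cv2.COLOR_BGR2HSV); m=cv2.inRange(h,(0,150,60),(8,255,255))|cv2.inRange(h,(172,150,60),(180,255,255))
n,l,st,ce=cv2.connectedComponentsWithStats(m)
for i in range(1,n):
    if st[i,4]>60:
        ys,xs=np.nonzero(l==i); b=st[i]; print("red",b.tolist(),ce[i].round(1))
        top=at_z(p,[[b[0]+b[2]/2-.5,b[1]+b[3]-1-b[2]/2]],62)[0]; print("top",top, "mid",at_z(p,[ce[i]],51)[0]); mv((top[0],top[1],48))
```

```text
23.15 [ 474.32596952 -256.03183667   90.81143149] [ 3.14153126e+00 -1.57755967e-04  2.92130558e+00] 0.4977968699547124
red [0, 149, 63, 85, 4204] [ 26.4 190.3]
top [ 427.6777216  -414.49350282   62.        ] mid [ 420.1195245  -423.56599926   51.        ]
mv [  11.2 -164.4   43.5] turn 0
red [240, 197, 18, 26, 399] [248.5 209.6]
top [ 472.99185282 -255.73380803   62.        ] mid [ 474.48008052 -256.00745342   51.        ]
mv [ 1.8  0.4 43.5] turn 0
```

{"fn": "jog_arm", "kwargs": {"motion": [[[0.6, 0.3, 20], 0], [[0.6, 0.3, 38], 0], [[0.6, 0.3, 44.5], 0], [[0.6, 0.3, 44.5], 0]]}}

```text
t: 23.6
eef_pos: [473.6, -256.5, 46.3]
tcp_rot: [-3.141, 0.001, 2.92]
ft_force: [0.2, -0.5, 0.8]
opening: 0.501
grip_force: 0.0
```

{"fn": "jog_arm", "kwargs": {"motion": [[[0, 0, 0], 0], [[0, 0, 0], 0], [[0, 0, 0], 0], [[0, 0, 0], 0], [[0, 0, 0], 0]], "grip": 1}}

```text
t: 24.1
eef_pos: [473.4, -256.6, 45.9]
tcp_rot: [-3.141, 0.0, 2.92]
ft_force: [-0.1, 0.4, 2.5]
opening: 0.157
grip_force: 30.0
```

{"fn": "jog_arm", "kwargs": {"motion": [[[0, 0, 0], 0], [[0, 0, 0], 0]]}}

```text
t: 24.3
eef_pos: [473.4, -256.6, 45.9]
tcp_rot: [-3.141, 0.0, 2.92]
ft_force: [-0.7, 0.5, 5.0]
opening: 0.158
grip_force: 30.0
```

{"fn": "jog_arm", "kwargs": {"motion": [[[0, 0, -15], 0], [[0, 0, -50], 0], [[0, 0, -85], 0], [[8, 40, -85], 0], [[15, 85, -85], 0]]}}

```text
t: 24.8
eef_pos: [477.4, -170.3, 131.3]
tcp_rot: [-3.141, 0.002, 2.917]
ft_force: [1.8, 0.4, -0.4]
opening: 0.161
grip_force: 30.0
```

{"fn": "jog_arm", "kwargs": {"motion": [[[20, 130, 0], 0], [[20, 130, 0], 0], [[20, 130, 0], 0], [[20, 130, 0], 0], [[20, 130, 0], 0]]}}

```text
t: 25.3
eef_pos: [486.5, -38.7, 130.5]
tcp_rot: [-3.141, -0.0, 2.922]
ft_force: [-0.2, -0.7, -1.1]
opening: 0.157
grip_force: 30.0
```

Run:
```python
from h import *
s=state(); print(s["t"],s["eef_pos"],s["tcp_rot"],s["opening"],s["grip_force"]); p=read_camera("wrist"); np.save("w10.npy",p,allow_pickle=True)
u=proj(p,[[486.8,24.3,44]])[0]; print("pred hole",u)
x,y=u.astype(int); g=cv2.GaussianBlur(cv2.cvtColor(p["img"],cv2.COLOR_BGR2GRAY),(3,3),0); w=g[y-16:y+17,x-16:x+17]
for row in w[::2,::2]: print(*["%3d"%v for v in row])
h=cv2.cvtColor(p["img"],cv2.COLOR_BGR2HSV)[y-16:y+17,x-16:x+17]; print()
for row in h[::2,::2,1]: print(*["%3d"%v for v in row])
```

```text
25.3 [486.48069745 -38.69556098 130.54882387] [-3.14138882e+00 -4.17263628e-05  2.92157726e+00] 0.15712864879670232 29.999816715717316
pred hole [312.90223806 178.18042869]
198 202 201 202 202 202 202 202 202 201 201 201 201 201 201 201 200
201 201 202 202 202 202 202 202 201 201 201 201 201 201 200 200 200
201 202 202 202 201 201 201 201 201 201 201 201 201 200 200 200 200
203 202 202 201 201 201 201 201 201 202 201 200 200 200 200 201 200
203 201 201 201 201 202 202 198 193 192 195 200 201 200 200 200 200
202 201 201 201 201 200 187 182 176 172 171 176 197 201 200 200 200
202 201 201 202 200 188 185 185 181 177 177 148 175 200 200 200 200
202 201 201 201 195 184 191 188 184 180 188 126 153 192 200 200 200
202 201 201 201 190 186 192 190 187 185 174 101 136 186 200 200 200
201 200 201 201 187 191 194 193 196 209 135 102 145 191 200 200 200
201 200 200 201 194 172 174 192 185 127  97 129 162 198 200 200 200
201 200 200 201 199 175 139 115 102 115 136 154 186 200 200 199 199
201 200 200 200 200 196 179 166 156 157 166 191 199 199 199 199 199
200 199 200 200 200 200 200 196 193 195 198
[... 685 characters left out ...]
 176 140 140 140 140
139 136 136 137 143 113  33  32  35  32  35 187 177 139 140 140 140
139 136 137 137 153  53  31  33  36  32  37 171 176 150 140 140 140
140 140 138 138 163  60  32  32  32  31 117 166 179 137 141 140 143
140 140 138 139 141 181  38  33  24 191 166 177 173 138 140 140 140
140 140 138 138 138 179 180 174 173 170 177 178 148 140 140 143 142
138 141 139 141 139 140 173 178 179 176 173 137 140 143 143 141 142
141 142 141 140 140 140 139 138 139 138 139 142 142 142 142 143 143
141 141 142 143 141 142 142 141 141 144 145 142 141 141 142 142 142
142 141 142 143 140 142 142 142 144 144 144 145 143 144 142 142 143
143 142 140 142 142 141 144 142 144 144 143 144 144 145 143 143 143
```

Run:
```python
from h import *
mv((487.1,24.3,105,2.922)); print(state()["eef_pos"])
```

```text
mv [13.4 62.3 25.5] turn -0.002
[486.49369143 -39.43012661 130.5286481 ]
```

{"fn": "jog_arm", "kwargs": {"motion": [[[8, 35, 0], 0], [[13.4, 62.3, 10], 0], [[13.4, 62.3, 25], 0], [[13.4, 62.3, 25], 0], [[13.4, 62.3, 25], 0]]}}

```text
t: 25.85
eef_pos: [487.2, 23.6, 105.7]
tcp_rot: [-3.141, -0.001, 2.918]
ft_force: [0.1, 0.1, -1.1]
opening: 0.16
grip_force: 30.0
```

Run:
```python
from h import *
mv((487.1,24.3,92,2.922)); s=state();print(s["eef_pos"],s["tcp_rot"],s["ft_force"])
```

```text
mv [ 0.3  0.7 13.7] turn -0.004
[487.20851695  23.57043873 105.65014866] [-3.14134533e+00 -5.65596294e-04  2.91839985e+00] [ 0.07876433  0.11590134 -1.12111513]
```

{"fn": "jog_arm", "kwargs": {"motion": [[[0.2, 0.4, 8], 0], [[0.2, 0.4, 15], 0], [[0.2, 0.4, 20], 0], [[0.2, 0.4, 22], 0]]}}

```text
t: 26.25
eef_pos: [486.8, 24.9, 83.0]
tcp_rot: [-3.141, -0.001, 2.919]
ft_force: [1.1, -0.2, -0.7]
opening: 0.16
grip_force: 30.0
```

{"fn": "jog_arm", "kwargs": {"motion": [[[0, 0, 2], 0], [[0, 0, 4], 0], [[0, 0, 4], 0]]}}

```text
t: 26.55
eef_pos: [487.0, 25.1, 79.5]
tcp_rot: [-3.141, -0.0, 2.92]
ft_force: [-0.2, 0.3, -0.7]
opening: 0.158
grip_force: 30.0
```

{"fn": "jog_arm", "kwargs": {"motion": [[[0, 0, 2], 0], [[0, 0, 4], 0], [[0, 0, 5], 0], [[0, 0, 5], 0]]}}

```text
t: 26.95
eef_pos: [486.9, 25.1, 74.5]
tcp_rot: [-3.141, -0.0, 2.92]
ft_force: [0.2, -0.5, -0.5]
opening: 0.159
grip_force: 30.0
```

{"fn": "jog_arm", "kwargs": {"motion": [[[0, 0, 3], 0], [[0, 0, 6], 0], [[0, 0, 9], 0], [[0, 0, 9], 0]]}}

```text
t: 27.35
eef_pos: [486.8, 25.1, 65.2]
tcp_rot: [-3.141, -0.001, 2.92]
ft_force: [-1.3, -0.0, 0.4]
opening: 0.157
grip_force: 30.0
```

{"fn": "jog_arm", "kwargs": {"motion": [[[0, 0, 2], 0], [[0, 0, 4], 0], [[0, 0, 6], 0], [[0, 0, 7], 0], [[0, 0, 7], 0]]}}

```text
t: 27.85
eef_pos: [486.9, 25.1, 58.5]
tcp_rot: [-3.141, -0.0, 2.92]
ft_force: [-0.8, 0.2, -0.7]
opening: 0.156
grip_force: 30.0
```

{"fn": "jog_arm", "kwargs": {"motion": [[[0, 0, 1], 0], [[0, 0, 2], 0], [[0, 0, 2], 0]]}}

```text
t: 28.15
eef_pos: [487.0, 25.1, 56.5]
tcp_rot: [-3.142, -0.0, 2.92]
ft_force: [-0.4, 0.5, -0.3]
opening: 0.16
grip_force: 30.0
```

{"fn": "jog_arm", "kwargs": {"motion": [[[0, 0, 0.5], 0], [[0, 0, 1], 0], [[0, 0, 1], 0]]}}

```text
t: 28.45
eef_pos: [487.0, 25.1, 55.8]
tcp_rot: [-3.142, 0.0, 2.92]
ft_force: [-0.2, -0.4, 3.8]
opening: 0.157
grip_force: 30.0
```

{"fn": "jog_arm", "kwargs": {"motion": [[[0, 0, 0.3], 0], [[0, 0, 0.5], 0], [[0, 0, 0.5], 0]]}}

```text
t: 28.75
eef_pos: [487.0, 25.1, 55.7]
tcp_rot: [-3.142, 0.001, 2.92]
ft_force: [-2.2, 0.0, 10.2]
opening: 0.161
grip_force: 30.0
```

The collar met the ear at the predicted 55.9 mm, and the push is 10 N. One row pair to confirm it holds steady.

{"fn": "jog_arm", "kwargs": {"motion": [[[0, 0, 0.1], 0], [[0, 0, 0.1], 0], [[0, 0, 0.1], 0], [[0, 0, 0.1], 0], [[0, 0, 0.1], 0]]}}

```text
t: 29.25
eef_pos: [487.1, 25.1, 55.7]
tcp_rot: [3.142, 0.001, 2.92]
ft_force: [-2.3, -0.4, 12.7]
opening: 0.154
grip_force: 30.0
```

Run:
```python
from h import *
q=read_camera("side")
for n in("lid","mug","spice_jar","fish_tin"):
    for x in cut_out(n,q)[:2]: print(n,round(x["p"],2),x["box"])
s=state(); print(s["t"],s["eef_pos"],s["ft_force"],s["grip_force"])
if 5<s["ft_force"][2]<25 and s["grip_force"]>10: print(job_done())
```

```text
lid 0.91 [237.8, 190.4, 300.8, 226.0]
lid 0.74 [228.1, 123.5, 269.5, 144.0]
mug 0.59 [189.1, 286.2, 232.9, 350.1]
spice_jar 0.74 [191.4, 250.7, 217.4, 289.9]
fish_tin 0.81 [210.9, 156.6, 236.0, 175.5]
29.5 [487.06162962  25.04970954  55.68090857] [-3.15819393  0.45426698 11.65087048] 30.002558827400208
the job is handed in; nothing more can be done
None
```

I handed the job in at about 29.5 s: the insert is seated, the lid is shut and the pin is home, still held by its knob and pressed down with about 12 N. The mug, jar and tin stand where they were; the hand-in did not report a verdict.

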